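# Find the socket that fits the flower-press nut

## Task

Find out which of the three sockets in the tray fits the nut on the flower press's red washer by trying them on it; put any that does not fit back upright in the tray. Finish with the right socket fully seated over the nut, upright, its rim down on the red washer, and keep holding it there in the gripper: do not let go. Leave the tumbler, dish, jar, pencil and cardboard box where they are.

Things in the scene. Friction and masses are not known exactly. Their poses are not given: they have to be found in the camera images.
- press: wooden flower press, fixed, 190 x 180 x 44 mm (x, y, z); three bolts stand up through its top at (-45, 0), (50, 55), (50, -55) mm, each with a washer (54 mm across, 2 mm thick, top 46 mm above the desk) and a brass hex nut 10 mm high that does not turn, two of its flats facing the press's +x and -x. Origin: centre of the underside.
- red_washer (a point): centre of the top of the red washer, on the axis of the bolt at (-45, 0); axes as the press. Its nut is 17, 22 or 27 mm across flats, different each time, with the bolt end 28, 20 or 12 mm above the washer. A fitting socket goes down with about 1 mm play until its rim is on the washer; a wrong one stops 6 to 14 mm higher, on the nut or bolt end.
- tray: grey low tray, fixed, 100 x 270 x 14 mm (x, y, z), walls 4 mm, inner floor 4 mm above the desk. Origin: centre of the underside. The three sockets stand in a row along its y axis, about 85 mm apart, in any order.
- socket_blue: steel nut socket, blue shoulder, mouth-down in the tray. Outside all three are alike: round body 44 mm across and high, topped by a square adapter 26 x 26 x 40 mm (44 to 84 mm above the rim) to grip on its flat sides. 0.25 kg. Origin: centre of the rim, at the bottom; x, y square to the adapter. Hex bore below: two of its six flats face +x and -x; it takes a nut with flats the same way (+-5 deg).
- socket_green: steel nut socket, green shoulder, mouth-down in the tray. Outside all three are alike: round body 44 mm across and high, topped by a square adapter 26 x 26 x 40 mm (44 to 84 mm above the rim) to grip on its flat sides. 0.25 kg. Origin: centre of the rim, at the bottom; x, y square to the adapter. Hex bore with flats facing +x and -x, as in the others; bore width and depth differ, cannot be seen.
- socket_yellow: steel nut socket, yellow shoulder, mouth-down in the tray. Outside all three are alike: round body 44 mm across and high, topped by a square adapter 26 x 26 x 40 mm (44 to 84 mm above the rim) to grip on its flat sides. 0.25 kg. Origin: centre of the rim, at the bottom; x, y square to the adapter. Hex bore with flats facing +x and -x, as in the others; which one fits is not known.
- tumbler: glass tumbler with beads, 72 mm across, 90 mm high; bystander. Origin: centre of the underside
- dish: small glass dish of flower heads, 74 mm across, 35 mm high; bystander. Origin: centre of the underside
- jar: amber glass jar with a black lid, 64 mm across, 85 mm high; bystander. Origin: centre of the underside
- pencil: red pencil lying flat, 176 mm long, 8 mm thick, along its x; bystander. Origin: under its middle
- giftbox: flat cardboard box, 200 x 240 x 60 mm; bystander. Origin: centre of the underside
There are look-alikes about, which are no part of the job. Leave any pink look-alike of the socket_green alone.

How it is judged (in metres and radians):
At the end, for the whole second after the job is handed in: One socket is over the nut on the red washer: its axis within 3.5 mm of the bolt's, its rim within 3 mm of the washer, tilted less than 0.08 rad, at rest and gripped by the fingers with more than 3 N. The other two stand upright (within 0.1 rad) at rest on the tray's floor, not touched by the robot (((horizontal distance between socket_blue and red_washer below 0.0035 m and z of socket_blue in the frame of press below 0.049 m and angle between socket_blue's own z axis and vertical below 0.08 rad and contact force between the fingers and socket_blue above 3 N and linear speed of each of socket_blue, socket_green, socket_yellow below 0.02 m/s and x of socket_green in the frame of tray between -0.045 and 0.045 m and y of socket_green in the frame of tray between -0.13 and 0.13 m and z of each of socket_green, socket_yellow in the frame of tray below 0.012 m and angle between each of socket_green, socket_yellow's own z axis and vertical below 0.1 rad and contact force between each of the arm, the fingers and socket_green below 0.5 N and x of socket_yellow in the frame of tray between -0.045 and 0.045 m and y of socket_yellow in the frame of tray between -0.13 and 0.13 m and contact force between each of the arm, the fingers and socket_yellow below 0.5 N) or (horizontal distance between socket_green and red_washer below 0.0035 m and z of socket_green in the frame of press below 0.049 m and angle between socket_green's own z axis and vertical below 0.08 rad and contact force between the fingers and socket_green above 3 N and linear speed of each of socket_green, socket_blue, socket_yellow below 0.02 m/s and x of socket_blue in the frame of tray between -0.045 and 0.045 m and y of socket_blue in the frame of tray between -0.13 and 0.13 m and z of each of socket_blue, socket_yellow in the frame of tray below 0.012 m and angle between each of socket_blue, socket_yellow's own z axis and vertical below 0.1 rad and contact force between each of the arm, the fingers and socket_blue below 0.5 N and x of socket_yellow in the frame of tray between -0.045 and 0.045 m and y of socket_yellow in the frame of tray between -0.13 and 0.13 m and contact force between each of the arm, the fingers and socket_yellow below 0.5 N) or (horizontal distance between socket_yellow and red_washer below 0.0035 m and z of socket_yellow in the frame of press below 0.049 m and angle between socket_yellow's own z axis and vertical below 0.08 rad and contact force between the fingers and socket_yellow above 3 N and linear speed of each of socket_yellow, socket_blue, socket_green below 0.02 m/s and x of socket_blue in the frame of tray between -0.045 and 0.045 m and y of socket_blue in the frame of tray between -0.13 and 0.13 m and z of each of socket_blue, socket_green in the frame of tray below 0.012 m and angle between each of socket_blue, socket_green's own z axis and vertical below 0.1 rad and contact force between each of the arm, the fingers and socket_blue below 0.5 N and x of socket_green in the frame of tray between -0.045 and 0.045 m and y of socket_green in the frame of tray between -0.13 and 0.13 m and contact force between each of the arm, the fingers and socket_green below 0.5 N))); the arm keeps its last pose, push and grip.
It fails at once if the tumbler is moved more than 30 mm (distance of tumbler from where it was at the start of the episode above 0.03 m).
It fails at once if the dish is moved more than 30 mm (distance of dish from where it was at the start of the episode above 0.03 m).
It fails at once if the jar is moved more than 30 mm (distance of jar from where it was at the start of the episode above 0.03 m).
It fails at once if the pencil is moved more than 30 mm (distance of pencil from where it was at the start of the episode above 0.03 m).
It fails at once if the giftbox is moved more than 30 mm (distance of giftbox from where it was at the start of the episode above 0.03 m).
It also fails if it takes over 72 s, if anything falls off the work surface, if the arm or the gripper's body presses on something with over 40 N, if the wrist force passes 120 N, or if a joint passes its speed limit or range.

## Robot

A 6-joint arm with a two-finger parallel gripper is mounted at the origin on the work surface. World frame = base frame: x ahead of the robot, y to its left, z up, the work surface at z = 0. Lengths are in mm, angles in rad, forces in N, time in s.
With the tool pointing down it reaches from about 400 to 825 mm from the base axis. Payload 7 kg.
Tool frame: the origin (TCP) lies on the centre line of the jaws, within the pads' length; the fingertips stand 17 mm ahead of it and the grasp point (between the pads) lies 2 mm behind it; z points along the fingers, y is the direction in which the jaws open and shut (so a half turn about z gives the same grasp; the last joint's range is limited). The gripper opens to 85 mm and grips with 20 to 120 N. Pads are 22 mm wide; open, the fingers measure 114 mm over their backs; the gripper's body (76 mm by 85 mm) begins 54 mm behind the grasp point. The pads swing forward as they close: fully open they stand 13 mm farther back than shut.
Start: joints at [-0.886, 0.359, 0.012, 0, -1.224, -0.288], TCP at [260.839, -622.542, 248.302] pointing down, gripper open.
Joint ranges: [-3.07, 3.07], [-1.43, 2.12], [-1.02, 1.25], [-3.03, 1.67], [-3.05, -0], [-3.03, 3.03]. Speed limits (rad/s): [2.39, 2.39, 3.01, 3.14, 3.14, 3.14].

## Interface

Orientations are given as a rotation vector (axis times angle).
In Python, from cell import * gives the robot as it stands. The module is installed in compiled form; this text tells all that it offers.
- The arm moves only by the tool step_arm, never from a script. Its argument "targets" is a list of rows, each a list of 6 numbers: the shift along the tool's x, y, z in mm, then the turn, a rotation vector about the tool's x, y, z in rad. A call has 1 to 20 rows; each row shifts and turns the commanded pose from where the row before left it, along the tool's axes as they then stand; what a row does not reach is not made up. A row lasts 1/8 s, in which the tool goes at most 62.5 mm and 10.7 degrees, less where a joint would pass 70% of its speed; a pose out of reach is approached as far as the arm can. A call with a gripper value outside its range is refused whole. "hand" is the gripper's target within -1 to 1 (fully open at 1, half-way at 0, shut at -1), set as the call begins (left out, the last holds). The fingers move at their own pace and stop on an object; "newtons" is the grip in N (left out, the last holds). Time passes only in rows, so rows that do not move let the fingers close. It gives the time, the measured TCP pose, the force and the opening at its end, in the units of the state.
- sense(): the state, without advancing time (a new reading comes with each control period).
- capture(name): name is "side" or "top" or "wrist"; returns a dict with "pixels" (384x512x3 uint8, red, green, blue), "range_z" (384x512 float32, mm along the optical axis (not along the pixel's ray), 0 where there is no reading), "camera_matrix" (3x3 intrinsics, pixels), "R" (3x3) and "t" (3): a world point X has camera coordinates R X + t; the wrist camera has in their place "T_tool_cam" (4x4, takes a point from camera to tool coordinates, whose origin is the TCP and whose axes are the flange's). Camera axes: x right, y down, z forward; pixel columns grow to the right and rows downward; lengths in mm; the calibration is good to about 2 mm. A picture is of the moment at which its call begins: read the wrist's pose just before it.
- finish_job(): hands the job in, once; it reports no verdict.
The state is a dict: "time": time; "joint_pos": joint angles; "dq": joint speeds; "joint_torque": joint torques, N m; "tcp_pos": TCP position; "tcp_rot": TCP orientation; "wrist_force": force on the tool from outside, world axes, zero at the start; "ft_torque": the same for the moment, N m; "opening": finger opening in mm.
Only numpy, scipy, OpenCV 4.12 (cv2) and the standard library are available. Lean on these libraries where they do the work, as an engineer would, in place of code of your own. Each camera call takes 0.05 s, during which the arm holds its last target.

## Working session

There is one attempt and no reset: what is moved stays moved. The work goes in short steps, Python scripts to look and compute and a tool call to move; the robot and the scene stay as the last step left them, time stands still between calls to the robot, and variables do not carry over. Pictures are saved under pics/ and viewed, and the job is handed in when it is done.

Besides the shell and the picture viewer there is one more tool, called after "Emit:" by a JSON object that holds its "method" and its "body", one argument or row to a line. step_arm: Moves the arm, as the interface text tells. Its arguments: {"type":"object","properties":{"targets":{"type":"array","items":{"type":"array","items":{"type":"number"}}},"hand":{"type":"number"},"newtons":{"type":"number"}},"required":["targets"]}

```bash
mkdir -p pics
cat > h.py <<'E'
from cell import *
import numpy as np, cv2
from scipy.spatial.transform import Rotation as Ro
def save(n,p): cv2.imwrite('pics/'+n+'.png',cv2.cvtColor(p,cv2.COLOR_RGB2BGR))
E
python3 - <<'E'
from h import *
s=sense();print({k:np.round(v,3) for k,v in s.items()})
import pickle
d={}
for n in ('side','top','wrist'):
    c=capture(n);d[n]=c;save(n+'0',c['pixels'])
    print(n,{k:np.round(v,2).tolist() for k,v in c.items() if k not in('pixels','range_z')})
pickle.dump((s,d),open('c0.pkl','wb'))
E
```

```text
{'time': np.float64(0.0), 'joint_pos': array([-0.886,  0.359,  0.011, -0.   , -1.224, -0.288]), 'dq': array([-0.001,  0.001,  0.001,  0.001,  0.001, -0.   ]), 'joint_torque': array([-1.0000e-03, -5.8333e+01,  2.9342e+01,  6.9370e+00, -6.0000e-03,
       -0.0000e+00]), 'tcp_pos': array([ 260.657, -622.152,  247.346]), 'tcp_rot': array([ 6.190e-01, -3.079e+00, -3.000e-03]), 'wrist_force': array([ 0.47 , -0.559,  0.113]), 'ft_torque': array([-0.027,  0.027,  0.061]), 'opening': np.float64(85.271)}
side {'camera_matrix': [[382.62, 0.0, 254.8], [0.0, 382.62, 190.5], [0.0, 0.0, 1.0]], 'R': [[-0.95, -0.32, -0.02], [-0.24, 0.74, -0.63], [0.21, -0.6, -0.77]], 't': [504.72, 268.9, 958.56]}
top {'camera_matrix': [[464.28, 0.0, 255.89], [0.0, 464.28, 190.64], [0.0, 0.0, 1.0]], 'R': [[0.01, -1.0, 0.0], [-1.0, -0.01, -0.09], [0.09, 0.0, -1.0]], 't': [-140.45, 553.49, 1128.74]}
wrist {'camera_matrix': [[345.73, 0.0, 260.98], [0.0, 345.73, 191.13], [0.0, 0.0, 1.0]], 'T_tool_cam': [[0.0, -0.96, -0.28, 70.24], [1.0, -0.0, 0.0, 0.61], [-0.0, -0.28, 0.96, -125.68], [0.0, 0.0, 0.0, 1.0]]}
```

View pics/top0.png

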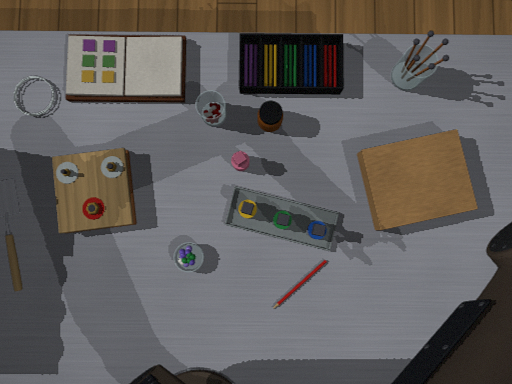

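View pics/side0.png

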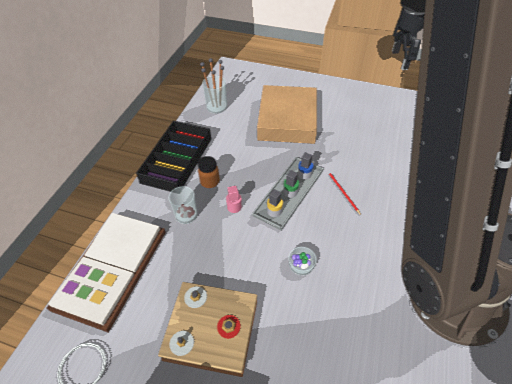

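View pics/wrist0.png

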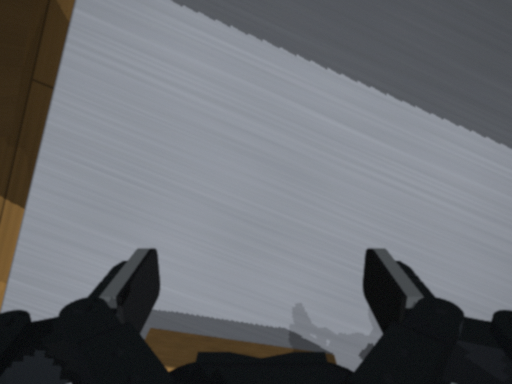

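The top view shows:
- Press at (93,190), with the red washer at (93,208).
- Tray sockets: yellow (248,209), green (283,219), blue (318,229).
- Pink look-alike (240,160), outside the tray.
- Also tumbler (212,108), jar (270,115), dish (188,256), pencil (300,284), box (418,180).

Next I'll measure these.

```bash
cat >> h.py <<'E'
def ray(c,uv,R=None,t=None):
    K=c['camera_matrix'];R=c['R'] if R is None else R;t=c['t'] if t is None else t
    d=R.T@np.linalg.solve(K,[uv[0],uv[1],1.]);o=-R.T@t
    return o,d
def onplane(c,uv,z,**k):
    o,d=ray(c,uv,**k);return o+d*(z-o[2])/d[2]
def cloud(c,R=None,t=None):
    K=c['camera_matrix'];Z=c['range_z'];v,u=np.mgrid[:384,:512]
    P=np.stack([(u-K[0,2])/K[0,0]*Z,(v-K[1,2])/K[1,1]*Z,Z],-1)
    R=c['R'] if R is None else R;t=c['t'] if t is None else t
    return (P-t)@R
def wristRt(s,c):
    T=np.eye(4);T[:3,:3]=Ro.from_rotvec(s['tcp_rot']).as_matrix();T[:3,3]=s['tcp_pos']
    M=np.linalg.inv(T@c['T_tool_cam']);return M[:3,:3],M[:3,3]
E
python3 - <<'E'
from h import *
import pickle
s,d=pickle.load(open('c0.pkl','rb'))
c=d['top'];W=cloud(c);hsv=cv2.cvtColor(c['pixels'],cv2.COLOR_RGB2HSV)
def comp(m,minA=20):
    n,l,st,ce=cv2.connectedComponentsWithStats(m.astype(np.uint8))
    return [(st[i][4],ce[i],l==i) for i in range(1,n) if st[i][4]>=minA]
H,S,V=hsv[...,0],hsv[...,1],hsv[...,2]
for nm,lo,hi in(('yel',22,32),('grn',45,80),('blu',100,120),('red',0,6),('pink',165,179)):
    m=(H>=lo)&(H<=hi)&(S>120)&(V>60)
    m[:, :40]=0
    for a,ce,mm in comp(m):
        P=W[mm]; zt=np.percentile(P[:,2],90)
        print(nm,a,ce.round(1),'z',np.percentile(P[:,2],[10,50,90]).round(0), onplane(c,ce,np.median(P[:,2])).round(1))
# heights crop
def rect(z0,z1,x0,x1,y0,y1,name):
    m=(W[...,2]>z0)&(W[...,2]<z1)&(W[...,0]>x0)&(W[...,0]<x1)&(W[...,1]>y0)&(W[...,1]<y1)
    P=W[m][:,:2].astype(np.float32);r=cv2.minAreaRect(P);print(name,len(P),r,np.median(W[m][:,2]))
q=onplane(c,(93,190),44);print('press approx',q)
rect(38,50,q[0]-150,q[0]+150,q[1]-130,q[1]+130,'press')
q=onplane(c,(284,218),14);print('tray approx',q)
rect(9,20,q[0]-100,q[0]+100,q[1]-160,q[1]+160,'tray')
g=W[200:240:8,150:180:8,2];print('desk z',g.round(1).tolist())
for nm,uv,z in(('tumbler',(212,108),90),('jar',(270,115),85),('dish',(188,256),35),('pink',(240,160),60),('box',(418,180),60)):print(nm,onplane(c,uv,z).round(0))
im=cv2.resize(c['pixels'][180:260,210:360],None,fx=5,fy=5,interpolation=cv2.INTER_CUBIC);save('crop_tray',im)
im=cv2.resize(c['pixels'][140:240,40:150],None,fx=6,fy=6,interpolation=cv2.INTER_CUBIC)[:600];save('crop_press',im)
E
```

```text
yel 135 [265.6  65.7] z [ 5. 14. 17.] [ 877.2 -157.5   13.8]
yel 118 [270.   64.3] z [12. 14. 18.] [ 880.8 -168.7   14. ]
yel 106 [274.8  63. ] z [ 4. 14. 18.] [ 884.2 -181.    14.2]
yel 105 [87.2 75.9] z [34. 36. 39.] [838.6 290.1  36.2]
yel 90 [107.4  77. ] z [32. 34. 36.] [837.1 240.2  33.9]
yel 148 [247.5 209.1] z [44. 48. 52.] [ 507.6 -115.6   48.1]
grn 82 [294.5  65. ] z [12. 15. 18.] [ 879.3 -231.5   15. ]
grn 24 [286.1  57.3] z [10. 14. 17.] [ 899.7 -209.9   13.9]
grn 23 [107.6  65.1] z [32. 35. 37.] [867.5 240.5  34.5]
grn 123 [280.9 219.7] z [45. 48. 51.] [ 482.7 -196.5   47.7]
grn 70 [187.9 257.9] z [35. 38. 41.] [388.5  27.5  38. ]
blu 78 [305.5  64. ] z [11. 14. 17.] [ 882.5 -259.7   14.2]
blu 66 [309.6  65.1] z [12. 15. 17.] [ 879.6 -270.2   14.6]
blu 84 [314.5  65.5] z [13. 15. 18.] [ 878.4 -282.7   15.1]
blu 129 [314.3 229.3] z [45. 48. 51.] [ 460.2 -277.2   48.1]
red 44 [325.1  55.1] z [12. 14. 17.] [ 906.4 -310.    14.2]
red 76 [334.5  66.4] z [12. 15. 19.] [ 876.5 -333.9   15.2]
red 48 [329.5  70.8] z [12. 15. 17.] [ 864.9 -321.1   14.7]
red 41 [325.1  74.3] z [12. 14. 17.] [ 855.7 -309.9   14.5]
red 214 [ 93.  207.9] z [42. 45. 48.] [507.2 259.5  45.2]
red 184 [301.1 282.3] z [ 3.  7. 10.] [ 329.3 -249.7    6.6]
press approx [550.9857914  261.65166704  44.        ]
press 5380 ((552.0393676757812, 266.42413330078125), (190.1499481201172, 181.13905334472656), 7.596288204193115) 43.3801391327374
tray approx [ 487.79652237 -206.12185417   14.        ]
tray 499 ((487.7833557128906, -199.04287719726562), (269.94830322265625, 99.9811782836914), 76.26517486572266) 13.035445819143066
desk z [[0.5, -1.6, 0.1, -5.4], [1.0, -3.6, -2.3, 1.8], [-2.4, -2.0, 0.7, -1.1], [0.7, -1.5, 0.4, 5.3], [-5.0, 3.3, -1.3, -0.4]]
tumbler [745. -29.  90.]
jar [ 731. -168.   85.]
dish [393.  28.  35.]
pink [626. -96.  60.]
box [ 581. -526.   60.]
```

View pics/crop_tray.png

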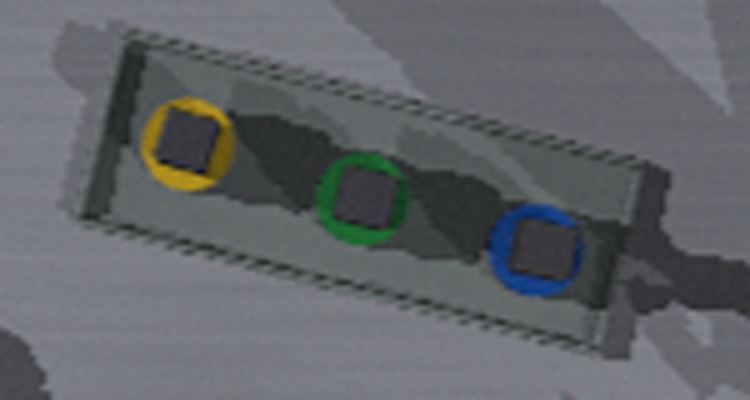

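View pics/crop_press.png

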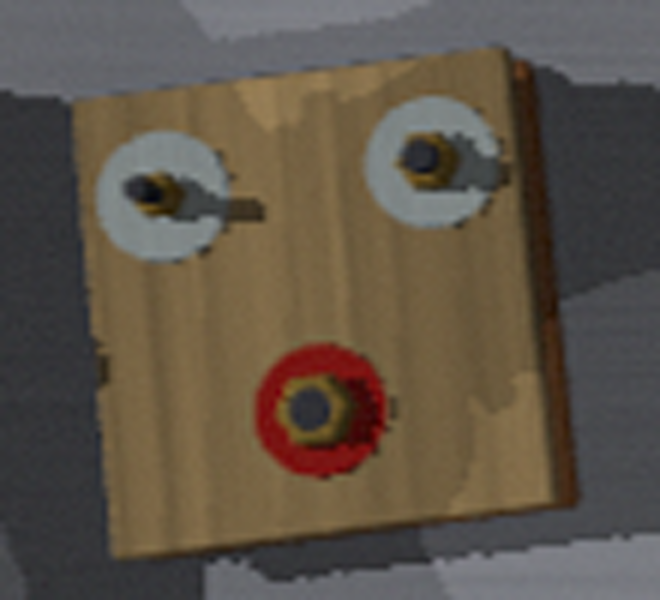

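```bash
cat >> h.py <<'E'
def plan(p,xang_deg,n=None):
    """tool-axis shift and turn from the measured pose to TCP p with tool x at heading xang, pointing down"""
    s=sense();R0=Ro.from_rotvec(s['tcp_rot']).as_matrix()
    a=np.radians(xang_deg);x=[np.cos(a),np.sin(a),0];z=[0,0,-1];R1=np.stack([x,np.cross(z,x),z],1)
    sh=R0.T@(np.array(p)-s['tcp_pos']);rv=Ro.from_matrix(R0.T@R1).as_rotvec()
    print('t',round(float(s['time']),2),'tcp',s['tcp_pos'].round(1),'xang',np.degrees(np.arctan2(R0[1,0],R0[0,0])).round(2),'F',s['wrist_force'].round(1),'open',round(float(s['opening']),1))
    print('shift(before turn)',sh.round(1),'shift(after turn)',(R1.T@(np.array(p)-s['tcp_pos'])).round(1),'turn',rv.round(4));return sh,rv
E
python3 -c "
from h import *
plan((488,-199,262),-103.7)"
```

```text
t 0.15 tcp [ 260.7 -622.3  247.6] xang -157.27 F [ 0.4 -0.1  0.4] open 85.2
shift(before turn) [-373.2  302.6  -14.1] shift(after turn) [-465.  -120.6  -14.4] turn [ 1.20e-03  4.00e-04 -9.35e-01]
```

Emit:
{"method": "step_arm", "body": {
  "targets": [
    [-37, 30, -2, 0, 0, 0],
    [-37, 30, -2, 0, 0, 0],
    [-37, 30, -2, 0, 0, 0],
    [-37, 30, -2, 0, 0, 0],
    [-37, 30, -1, 0, 0, 0],
    [-37, 30, -1, 0, 0, 0],
    [-37, 30, -1, 0, 0, 0],
    [-37, 30, -1, 0, 0, 0],
    [-37, 30, -1, 0, 0, 0],
    [-40, 32, -1, 0, 0, 0],
    [0, 0, 0, 0, 0, -0.18],
    [0, 0, 0, 0, 0, -0.18],
    [0, 0, 0, 0, 0, -0.18],
    [0, 0, 0, 0, 0, -0.18],
    [0, 0, 0, 0, 0, -0.18],
    [0, 0, 0, 0, 0, -0.035],
    [0, 0, 0, 0, 0, 0]
  ],
  "hand": 1,
  "newtons": 60
}}

```text
time: 2.28
tcp_pos: [488.1, -199.8, 262.2]
tcp_rot: [1.937, -2.473, -0.0]
wrist_force: [-0.5, 0.7, 0.4]
opening: 85.0
```

Run:
```python
from h import *
plan((488,-199,262),-103.7)
import pickle
s=sense();c=capture('wrist');pickle.dump((s,c),open('w1.pkl','wb'));save('w1',c['pixels'])
```

```text
t 2.27 tcp [ 488.1 -199.8  262.2] xang -103.86 F [-0.5  0.7  0.4] open 85.0
shift(before turn) [-0.8  0.3  0.2] shift(after turn) [-0.8  0.3  0.2] turn [ 0.0002  0.     -0.0028]
```

View pics/w1.png

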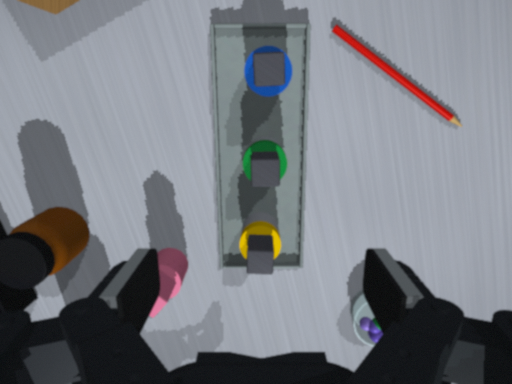

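The wrist view shows the tray with blue at (268,70), green at (265,163) and yellow at (261,242). The pink piece at (165,280) is outside the tray. Next are precise centres and yaws.

```bash
python3 - <<'E'
from h import *
import pickle
from scipy.optimize import least_squares
s,c=pickle.load(open('w1.pkl','rb'));R,t=wristRt(s,c)
_,d=pickle.load(open('c0.pkl','rb'));ct=d['top']
def circ(P,r):
    h=cv2.convexHull(P.astype(np.float32))[:,0]
    f=least_squares(lambda q:np.hypot(*(P2-q).T)-r if False else np.hypot(*(h-q).T)-r,P.mean(0),loss='soft_l1',f_scale=.7);return f.x,np.abs(f.fun).mean(),len(h)
for cam,cc,k in(('wrist',c,dict(R=R,t=t)),('top',ct,{})):
    hsv=cv2.cvtColor(cc['pixels'],cv2.COLOR_RGB2HSV);H,S,V=[hsv[...,i] for i in range(3)];W=cloud(cc,**k)
    reg=(W[...,0]>400)&(W[...,0]<580)&(W[...,1]>-350)&(W[...,1]<-50)
    for nm,lo,hi in(('yel',20,32),('grn',45,80),('blu',100,120)):
        m=(H>=lo)&(H<=hi)&(S>130)&reg&(W[...,2]>38)&(W[...,2]<56)
        vv,uu=np.nonzero(m)
        P=np.array([onplane(cc,(u,v),48,**k)[:2] for u,v in zip(uu,vv)])
        x,e,n=circ(P,22.)
        m2=reg&(W[...,2]>83)&(W[...,2]<94)&(np.hypot(W[...,0]-x[0],W[...,1]-x[1])<24)
        vv,uu=np.nonzero(m2);Q=np.array([onplane(cc,(u,v),88,**k)[:2] for u,v in zip(uu,vv)]).astype(np.float32)
        r=cv2.minAreaRect(Q)
        print(cam,nm,len(P),'ring',x.round(1),e.round(2),'| top rect',np.round(r[0],1),np.round(r[1],1),round(r[2],1),'z',np.median(W[m2][:,2]).round(1))
E
python3 - <<'E'
import cv2,sys
sys.path.insert(0,'.')
im=cv2.imread('pics/w1.png')[10:290,200:320]
cv2.imwrite('pics/w1crop.png',cv2.resize(im,None,fx=2.1,fy=2.1,interpolation=cv2.INTER_CUBIC))
E
```

```text
wrist yel 657 ring [ 510.3 -116.7] 0.93 | top rect [ 510.7 -115.1] [27.8 25.8] 75.4 z 88.2
wrist grn 622 ring [ 485.  -199.2] 0.28 | top rect [ 485.6 -199.1] [25.5 25.1] 76.1 z 88.1
wrist blu 828 ring [ 461.6 -282.6] 0.14 | top rect [ 461.8 -282.5] [25.8 25.8] 78.8 z 88.0
top yel 130 ring [ 509.2 -114.4] 0.4 | top rect [ 509.5 -113.9] [25.2 25.1] 72.1 z 87.3
top grn 119 ring [ 483.4 -199. ] 0.64 | top rect [ 483.4 -198.4] [25.5 25.4] 76.5 z 87.0
top blu 124 ring [ 460.2 -282.9] 0.48 | top rect [ 460.1 -282.3] [25.9 25.6] 78.5 z 87.3
```

View pics/w1crop.png

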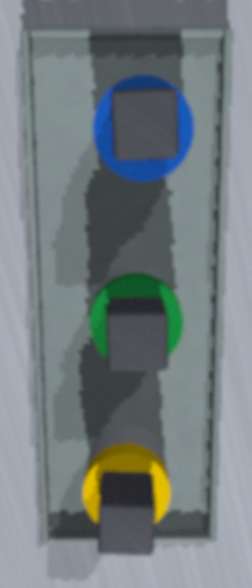

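Run:
```python
from h import *
plan((510,-115.5,70),-106.3)
```

```text
t 2.33 tcp [ 488.1 -199.9  262.2] xang -103.87 F [-0.2  0.9  0.4] open 85.6
shift(before turn) [-87.2  -1.1 192.2] shift(after turn) [-87.1   2.6 192.2] turn [ 0.0002 -0.      0.0424]
```

Emit:
{"method": "step_arm", "body": {
  "targets": [
    [-29, 0.9, 0, 0, 0, 0.042],
    [-29, 0.9, 0, 0, 0, 0],
    [-29, 0.8, 40, 0, 0, 0],
    [0, 0, 50, 0, 0, 0],
    [0, 0, 50, 0, 0, 0],
    [0, 0, 32, 0, 0, 0],
    [0, 0, 20, 0, 0, 0],
    [0, 0, 0, 0, 0, 0]
  ]
}}

```text
time: 3.32
tcp_pos: [507.5, -115.4, 68.9]
tcp_rot: [1.884, -2.51, -0.003]
wrist_force: [0.8, 0.1, 0.3]
opening: 85.1
```

Run:
```python
from h import *
plan((510,-115.5,70),-106.3)
import pickle
s=sense();c=capture('wrist');pickle.dump((s,c),open('w2.pkl','wb'));save('w2',c['pixels'])
```

```text
t 3.33 tcp [ 507.5 -115.4   68.9] xang -106.21 F [0.8 0.1 0.3] open 85.1
shift(before turn) [-0.6 -2.4 -1.1] shift(after turn) [-0.6 -2.4 -1.1] turn [ 0.0032 -0.0014  0.0015]
```

View pics/w2.png

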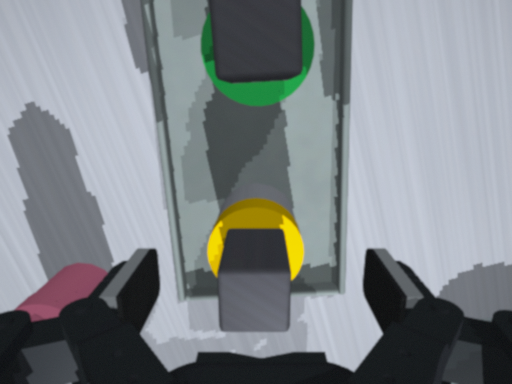

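The yellow adapter (254,285) sits between the open pads. I'll close on it.

Emit:
{"method": "step_arm", "body": {
  "targets": [
    [0, 0, 0, 0, 0, 0],
    [0, 0, 0, 0, 0, 0],
    [0, 0, 0, 0, 0, 0],
    [0, 0, 0, 0, 0, 0],
    [0, 0, 0, 0, 0, 0],
    [0, 0, 0, 0, 0, 0]
  ],
  "hand": -1,
  "newtons": 60
}}

```text
time: 4.12
tcp_pos: [509.0, -115.2, 70.9]
tcp_rot: [-1.888, 2.51, -0.001]
wrist_force: [-0.4, 1.1, 6.6]
opening: 24.9
```

Run:
```python
from h import *
plan((510,-115.5,70),-106.3)
import pickle
s=sense();c=capture('wrist');pickle.dump((s,c),open('w3.pkl','wb'));save('w3',c['pixels'])
```

```text
t 4.12 tcp [ 509.  -115.2   70.9] xang -106.09 F [-0.4  1.1  6.6] open 24.9
shift(before turn) [-0.  -1.   0.9] shift(after turn) [-0.  -1.   0.9] turn [-0.0009  0.0002  0.0037]
```

View pics/w3.png

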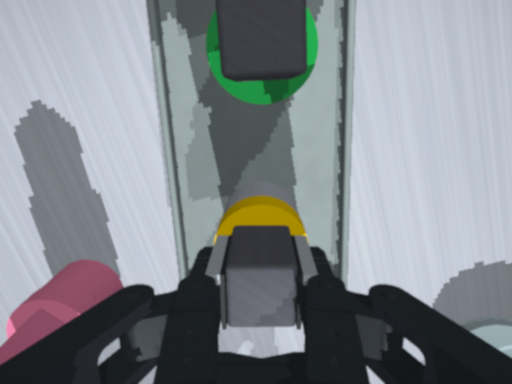

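Run:
```python
from h import *
plan((500,318,200),-82.4)
```

```text
t 4.17 tcp [ 509.  -115.2   70.9] xang -106.09 F [-1.   0.5  6.5] open 24.8
shift(before turn) [-413.8  128.6 -129.1] shift(after turn) [-430.6  -48.4 -129.1] turn [-0.001   0.     -0.4134]
```

Emit:
{"method": "step_arm", "body": {
  "targets": [
    [0, 0, -20, 0, 0, 0],
    [0, 0, -40, 0, 0, 0],
    [0, 0, -35, 0, 0, -0.138],
    [0, 0, -35, 0, 0, -0.138],
    [0, 0, 0, 0, 0, -0.138],
    [-25, -2.4, 0, 0, 0, 0],
    [-48, -5.4, 0, 0, 0, 0],
    [-50, -5.6, 0, 0, 0, 0],
    [-52, -6, 0, 0, 0, 0],
    [-52, -6, 0, 0, 0, 0],
    [-52, -6, 0, 0, 0, 0],
    [-52, -6, 0, 0, 0, 0],
    [-50, -5.5, 0, 0, 0, 0],
    [-35, -4, 0, 0, 0, 0],
    [-14.6, -1.5, 0, 0, 0, 0],
    [0, 0, 0, 0, 0, 0],
    [0, 0, 0, 0, 0, 0]
  ]
}}

```text
time: 6.3
tcp_pos: [499.2, 316.9, 200.0]
tcp_rot: [2.363, -2.069, -0.0]
wrist_force: [-0.4, -0.2, -3.1]
opening: 25.4
```

Run:
```python
from h import *
plan((500,318,200),-82.4)
import pickle
s=sense();c=capture('wrist');pickle.dump((s,c),open('w4.pkl','wb'));save('w4',c['pixels'])
```

```text
t 6.3 tcp [499.2 316.9 200. ] xang -82.42 F [-0.4 -0.2 -3.1] open 25.4
shift(before turn) [-1.  -0.9 -0. ] shift(after turn) [-1.  -0.9 -0. ] turn [ 0.0009 -0.0006 -0.0003]
```

View pics/w4.png

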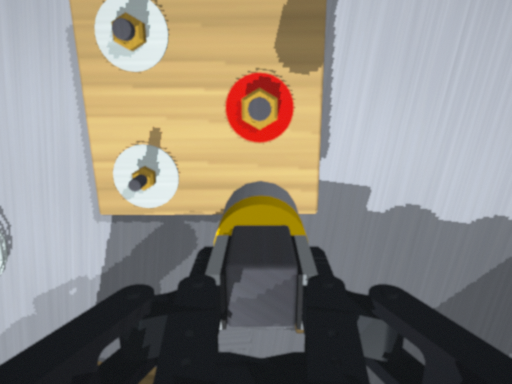

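The red washer is at (260,107), nut vertices up and down, so its flats already face the jaw direction. The held yellow socket is at (260,225). Next I'll work out both centres in the tool frame.

```bash
cat >> h.py <<'E'
from scipy.optimize import least_squares
def tool_on(c,uv,zt):
    T=c['T_tool_cam'];uv=np.atleast_2d(np.array(uv,float));K=c['camera_matrix']
    d=np.c_[(uv[:,0]-K[0,2])/K[0,0],(uv[:,1]-K[1,2])/K[1,1],np.ones(len(uv))]@T[:3,:3].T;o=T[:3,3]
    return o+d*((zt-o[2])/d[:,2])[:,None]
def fitc(P,r):
    f=least_squares(lambda q:np.hypot(P[:,0]-q[0],P[:,1]-q[1])-r,P.mean(0)-[8,0],loss='soft_l1',f_scale=.5);return f.x,np.abs(f.fun).mean()
COL=dict(yel=(20,32),grn=(45,80),blu=(100,120))
def socket_tool(c,nm,zs):
    hsv=cv2.cvtColor(c['pixels'],cv2.COLOR_RGB2HSV);lo,hi=COL[nm]
    m=(hsv[...,0]>=lo)&(hsv[...,0]<=hi)&(hsv[...,1]>130)&(hsv[...,2]>50);m[:150]=0;m[:,:190]=0;m[:,330:]=0
    m=m.astype(np.uint8);n,l,st,ce=cv2.connectedComponentsWithStats(m);i=1+np.argmax(st[1:,4]);m=l==i
    us=[u for u in range(512) if m[:,u].sum()>3];e=np.array([(u,np.argmax(m[:,u])-.5) for u in us])[3:-3]
    P=tool_on(c,e,zs)[:,:2];q,er=fitc(P,22.);print(nm,'socket in tool xy',q.round(2),'res',er.round(2),len(e));return q
def washer_tool(c,zt):
    hsv=cv2.cvtColor(c['pixels'],cv2.COLOR_RGB2HSV)
    m=(((hsv[...,0]<=5)|(hsv[...,0]>=176))&(hsv[...,1]>150)&(hsv[...,2]>60)).astype(np.uint8)
    n,l,st,ce=cv2.connectedComponentsWithStats(m);i=1+np.argmax(st[1:,4])
    cn=max(cv2.findContours((l==i).astype(np.uint8),cv2.RETR_EXTERNAL,cv2.CHAIN_APPROX_NONE)[0],key=len)[:,0]
    P=tool_on(c,cn,zt)[:,:2];h=cv2.convexHull(P.astype(np.float32))[:,0]
    f=least_squares(lambda q:np.hypot(P[:,0]-q[0],P[:,1]-q[1])-q[2],[*P.mean(0),27],loss='soft_l1',f_scale=.5)
    print('washer in tool',f.x.round(2),np.abs(f.fun).mean().round(2));return f.x[:2]
E
python3 - <<'E'
from h import *
import pickle
s,c=pickle.load(open('w4.pkl','rb'))
w=washer_tool(c,s['tcp_pos'][2]-46)
q=socket_tool(c,'yel',22.9)
s3,c3=pickle.load(open('w3.pkl','rb'));socket_tool(c3,'yel',22.9)
R,t=wristRt(s,c);W=cloud(c,R=R,t=t)
print('world washer',Ro.from_rotvec(s['tcp_rot']).apply([*w,s['tcp_pos'][2]-46])+s['tcp_pos'])
# bolt dark top & nut
x0,y0=260,107
print('bolt z',W[y0-3:y0+4,x0-3:x0+4,2].round(1).mean(), 'washer z',np.median(W[100:125,232:238,2]))
# yaw: edge of press near y side in image: press right edge (col ~318)
m=(W[...,2]>39)&(W[...,2]<50)
vv,uu=np.nonzero(m);P=np.array([onplane(c,(u,v),44,R=R,t=t)[:2] for u,v in zip(uu,vv)]).astype(np.float32)
r=[];
for v in range(40,215,3):
    us=np.nonzero(m[v,:345])[0]
    if len(us):r.append(onplane(c,(us.max()+.5,v),44,R=R,t=t)[:2])
r=np.array(r);vx,vy,a,b=cv2.fitLine(r.astype(np.float32),cv2.DIST_HUBER,0,.01,.01)[:,0];print('edge dir deg',np.degrees(np.arctan2(vy,vx)))
im=cv2.resize(c['pixels'][60:155,205:315],None,fx=6,fy=6,interpolation=cv2.INTER_CUBIC);save('w4nut',im)
E
```

```text
washer in tool [56.75 -2.15 26.12] 0.18
yel socket in tool xy [ 2.63 -0.82] res 0.3 84
yel socket in tool xy [ 2.41 -0.3 ] res 0.29 84
world washer [508.69396397 260.77759748  46.03183108]
bolt z 57.6530612244898 washer z 46.28549085990439
edge dir deg -82.20548
```

View pics/w4nut.png

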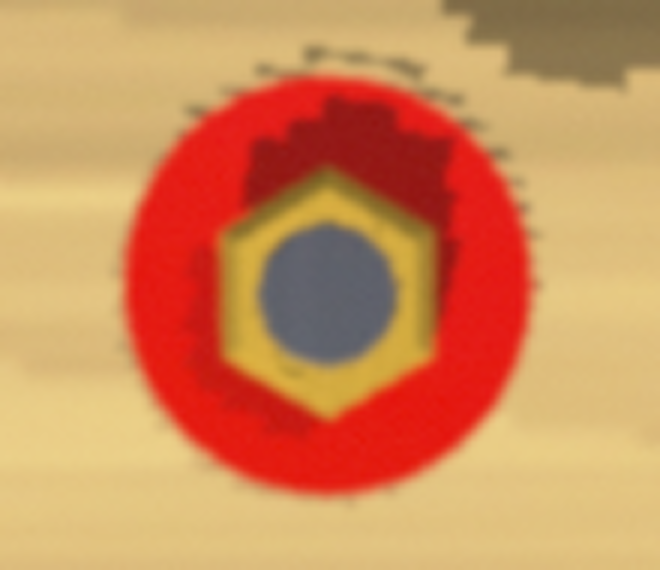

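Nut measures about 27 mm, bolt end 12 mm above the washer, and the yaw is aligned. I'll move to just above it.

Emit:
{"method": "step_arm", "body": {
  "targets": [
    [20, -0.5, 10, 0, 0, 0],
    [30, -0.8, 20, 0, 0, 0],
    [4, 0, 20, 0, 0, 0],
    [0, 0, 12, 0, 0, 0],
    [0, 0, 4, 0, 0, 0],
    [0, 0, 0, 0, 0, 0],
    [0, 0, 0, 0, 0, 0]
  ]
}}

```text
time: 7.22
tcp_pos: [508.2, 265.1, 134.9]
tcp_rot: [-2.364, 2.068, -0.0]
wrist_force: [-0.1, 0.4, -2.7]
opening: 25.4
```

Run:
```python
from h import *
import pickle
s,c=pickle.load(open('w4.pkl','rb'))
tgt=s['tcp_pos']+Ro.from_rotvec(s['tcp_rot']).apply([54.1,-1.3,0]);print(tgt)
plan((tgt[0],tgt[1],112.9),-82.4)
c=capture('wrist');save('w5',c['pixels']);c=capture('side');save('s5',cv2.resize(c['pixels'][260:384,140:290],None,fx=4,fy=4,interpolation=cv2.INTER_CUBIC))
```

```text
[507.62489838 263.40562449 200.00792961]
t 7.22 tcp [508.2 265.1 134.9] xang -82.35 F [-0.1  0.4 -2.7] open 25.4
shift(before turn) [ 1.7  0.8 22. ] shift(after turn) [ 1.6  0.8 22. ] turn [-0.0009  0.0006  0.0009]
```

View pics/s5.png

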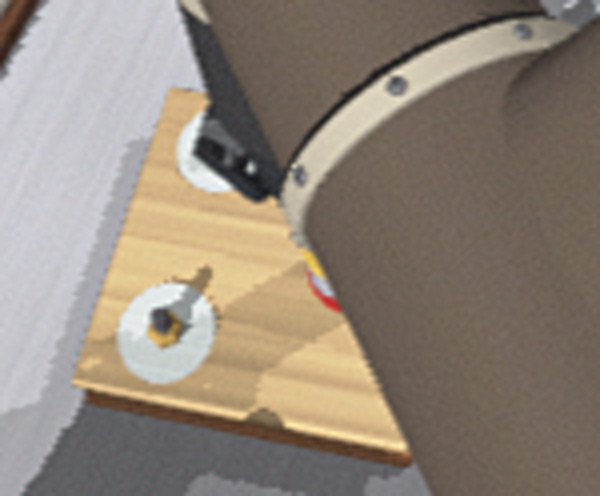

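View pics/w5.png

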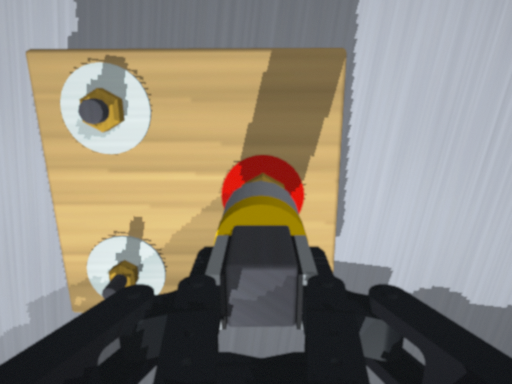

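The wrist view shows the washer arc (262,180) around the socket front. I'll refine the offset from this closer view.

```bash
cat >> h.py <<'E'
def washer_arc(c,zt,r=26.3):
    hsv=cv2.cvtColor(c['pixels'],cv2.COLOR_RGB2HSV)
    m=(((hsv[...,0]<=5)|(hsv[...,0]>=176))&(hsv[...,1]>150)&(hsv[...,2]>60)).astype(np.uint8)
    n,l,st,ce=cv2.connectedComponentsWithStats(m);i=1+np.argmax(st[1:,4]);m=l==i
    us=[u for u in range(512) if m[:,u].any()];e=[(u,np.argmax(m[:,u])-.5) for u in us][4:-4]
    vm=max(v for u,v in e)
    for v in range(int(vm)-8,int(vm)+12):
        x=np.nonzero(m[v])[0]
        if len(x): e+= [(x.min()-.5,v),(x.max()+.5,v)] if x.max()-x.min()>30 else []
    P=tool_on(c,np.array(e),zt)[:,:2];q,er=fitc(P,r);print('washer arc tool xy',q.round(2),er.round(2),len(e));return q
E
python3 - <<'E'
from h import *
s=sense();c=capture('wrist');import pickle;pickle.dump((s,c),open('w5.pkl','wb'))
for r in (26.2,26.6,27):washer_arc(c,s['tcp_pos'][2]-46,r)
socket_tool(c,'yel',22.9)
plan((507.6,263.4,112.9),-82.4)
E
```

```text
washer arc tool xy [4.96 0.01] 0.17 114
washer arc tool xy [4.45 0.02] 0.18 114
washer arc tool xy [3.95 0.02] 0.25 114
yel socket in tool xy [ 2.62 -0.75] res 0.25 87
t 7.38 tcp [508.  265.  134.8] xang -82.36 F [ 0.8 -0.7 -2.5] open 24.9
shift(before turn) [ 1.5  0.7 21.9] shift(after turn) [ 1.5  0.7 21.9] turn [-0.0007  0.0005  0.0008]
```

Emit:
{"method": "step_arm", "body": {
  "targets": [
    [1.6, 0.7, 4, 0, 0, 0],
    [0, 0, 3, 0, 0, 0],
    [0, 0, 2, 0, 0, 0],
    [0, 0, 2, 0, 0, 0],
    [0, 0, 1, 0, 0, 0],
    [0, 0, 0.5, 0, 0, 0],
    [0, 0, 0, 0, 0, 0]
  ]
}}

```text
time: 8.25
tcp_pos: [507.5, 262.8, 122.2]
tcp_rot: [-2.364, 2.069, -0.0]
wrist_force: [-0.9, -0.4, 2.4]
opening: 25.2
```

Emit:
{"method": "step_arm", "body": {
  "targets": [
    [0, 0, 1, 0, 0, 0],
    [0, 0, 1, 0, 0, 0],
    [0, 0, 0, 0, 0, 0],
    [0, 0, 0, 0, 0, 0]
  ]
}}

```text
time: 8.75
tcp_pos: [507.8, 262.5, 121.3]
tcp_rot: [-2.364, 2.068, -0.002]
wrist_force: [-3.3, -4.4, 12.5]
opening: 26.0
```

Run:
```python
from h import *
s=sense();print(s['ft_torque'].round(2));plan((507.6,263.4,112.9),-82.4)
c=capture('wrist');save('w6',c['pixels']);washer_arc(c,s['tcp_pos'][2]-46,26.3);socket_tool(c,'yel',22.9)
```

```text
[-1.84  1.52 -0.03]
t 8.75 tcp [507.8 262.5 121.3] xang -82.35 F [-3.3 -4.4 12.5] open 26.0
shift(before turn) [-0.9  0.1  8.4] shift(after turn) [-0.9  0.1  8.4] turn [-0.001  -0.0005  0.0009]
washer arc tool xy [ 2.38 -0.55] 0.14 119
yel socket in tool xy [ 2.77 -0.74] res 0.31 87
```

Emit:
{"method": "step_arm", "body": {
  "targets": [
    [0, 0.6, 0.3, 0, 0, 0],
    [0.6, 0, 0, 0, 0, 0],
    [0, -0.6, 0, 0, 0, 0],
    [0, -0.6, 0, 0, 0, 0],
    [-0.6, 0, 0, 0, 0, 0],
    [-0.6, 0, 0, 0, 0, 0],
    [0, 0.6, 0, 0, 0, 0],
    [0, 0.6, 0, 0, 0, 0]
  ]
}}

```text
time: 9.8
tcp_pos: [507.6, 262.3, 120.7]
tcp_rot: [2.365, -2.068, 0.004]
wrist_force: [3.1, -7.3, 5.9]
opening: 25.1
```

Emit:
{"method": "step_arm", "body": {
  "targets": [
    [0, 0, 1, 0, 0, 0],
    [0, 0, 1, 0, 0, 0],
    [0, 0, 0, 0, 0, 0],
    [0, 0, 0, 0, 0, 0]
  ]
}}

```text
time: 10.3
tcp_pos: [507.5, 262.2, 117.9]
tcp_rot: [2.364, -2.068, 0.003]
wrist_force: [4.2, -6.9, 2.0]
opening: 25.1
```

Run:
```python
from h import *
s=sense();print(s['ft_torque'].round(2));plan((507.6,263.4,112.9),-82.4)
c=capture('wrist');save('w7',c['pixels']);washer_arc(c,s['tcp_pos'][2]-46,26.3);socket_tool(c,'yel',22.9)
```

```text
[-2.99 -1.5   0.03]
t 10.3 tcp [507.5 262.2 117.9] xang -82.36 F [ 4.2 -6.9  2. ] open 25.1
shift(before turn) [-1.2 -0.2  5. ] shift(after turn) [-1.2 -0.2  5. ] turn [-0.0007 -0.002   0.0006]
washer arc tool xy [ 1.93 -0.98] 0.14 120
yel socket in tool xy [ 3.36 -0.63] res 0.31 89
```

View pics/w7.png

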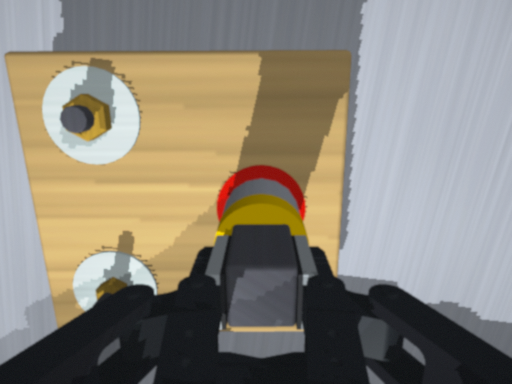

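It has dropped past the nut top with low vertical force, so yellow is going on. I'll relieve the side force and push down.

Emit:
{"method": "step_arm", "body": {
  "targets": [
    [0.5, -0.3, 1, 0, 0, 0],
    [0.3, -0.2, 1, 0, 0, 0],
    [0, 0, 1, 0, 0, 0],
    [0, 0, 1, 0, 0, 0],
    [0, 0, 1, 0, 0, 0],
    [0, 0, 0, 0, 0, 0],
    [0, 0, 0, 0, 0, 0]
  ]
}}

```text
time: 11.22
tcp_pos: [507.8, 261.8, 113.1]
tcp_rot: [2.364, -2.068, 0.002]
wrist_force: [0.7, -6.7, 5.3]
opening: 25.1
```

Run:
```python
from h import *
s=sense();print(s['ft_torque'].round(2));plan((507.6,263.4,112.9),-82.4)
```

```text
[-2.71 -0.41  0.05]
t 11.22 tcp [507.8 261.8 113.1] xang -82.36 F [ 0.7 -6.7  5.3] open 25.1
shift(before turn) [-1.6 -0.1  0.2] shift(after turn) [-1.6 -0.1  0.2] turn [-0.0004 -0.0013  0.0006]
```

Emit:
{"method": "step_arm", "body": {
  "targets": [
    [0.5, 0, 0.5, 0, 0, 0],
    [0.3, 0, 0.5, 0, 0, 0],
    [0, 0, 0.5, 0, 0, 0],
    [0, 0, 0.5, 0, 0, 0],
    [0, 0, 0, 0, 0, 0],
    [0, 0, 0, 0, 0, 0]
  ],
  "newtons": 80
}}

```text
time: 11.98
tcp_pos: [507.9, 261.5, 113.0]
tcp_rot: [-2.364, 2.067, -0.002]
wrist_force: [-5.4, -7.9, 21.2]
opening: 25.3
```

Run:
```python
from h import *
s=sense();print(s['ft_torque'].round(2));plan((507.6,263.4,112.9),-82.4)
c=capture('wrist');save('w8',c['pixels']);washer_arc(c,s['tcp_pos'][2]-46,26.3);socket_tool(c,'yel',22.9)
c=capture('top');save('t8',cv2.resize(c['pixels'][140:260,40:200],None,fx=4,fy=4))
c=capture('side');save('s8',c['pixels'])
```

```text
[-2.54  2.44  0.11]
t 11.97 tcp [507.9 261.5 113. ] xang -82.33 F [-5.4 -7.9 21.2] open 25.3
shift(before turn) [-1.9  0.   0.1] shift(after turn) [-1.9  0.   0.1] turn [-0.0015 -0.0004  0.0013]
washer arc tool xy [ 1.4  -0.63] 0.15 122
yel socket in tool xy [ 3.13 -0.55] res 0.34 89
```

View pics/w8.png

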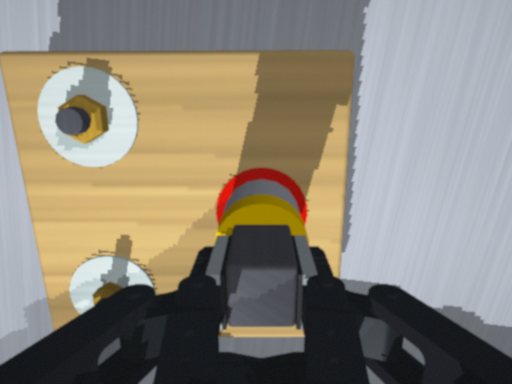

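View pics/s8.png

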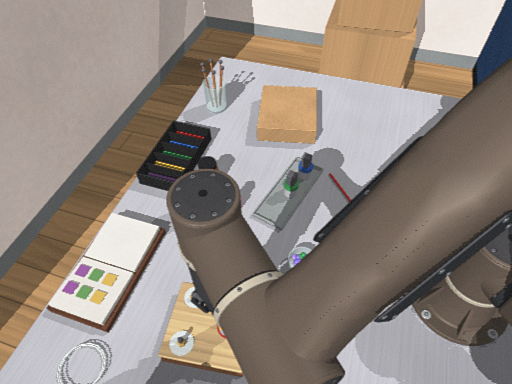

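The side view shows green (292,180) and blue (306,160) still upright in the tray. z has stopped at the value expected when seated. Next I'll check with depth that the socket did not slip up in the grip or tilt.

Run:
```python
from h import *
import pickle
def chk(s,c):
    R,t=wristRt(s,c);W=cloud(c,R=R,t=t);hsv=cv2.cvtColor(c['pixels'],cv2.COLOR_RGB2HSV)
    m=(hsv[...,0]>=20)&(hsv[...,0]<=32)&(hsv[...,1]>130);m[:185]=0;m[:,:215]=0;m[:,306:]=0;m[232:]=0
    print('tcp z',s['tcp_pos'][2].round(1),'shoulder z-tcp z',(np.median(W[m][:,2])-s['tcp_pos'][2]).round(1),'abs',np.median(W[m][:,2]).round(1),m.sum())
    top=W[280:318,235:290];A=np.c_[top[...,0].ravel()-top[...,0].mean(),top[...,1].ravel()-top[...,1].mean(),np.ones(top[...,0].size)]
    k=np.linalg.lstsq(A,top[...,2].ravel(),rcond=None)[0];print('top z',(k[2]).round(1),'slopes',k[:2].round(3))
for f in('w3','w4','w5'):chk(*pickle.load(open(f+'.pkl','rb')))
s=sense();c=capture('wrist');chk(s,c);pickle.dump((s,c),open('w9.pkl','wb'))
```

```text
tcp z 70.9 shoulder z-tcp z -22.7 abs 48.3 2066
top z 88.9 slopes [-0.244 -0.859]
tcp z 200.0 shoulder z-tcp z -22.7 abs 177.3 2078
top z 217.8 slopes [ 0.119 -0.856]
tcp z 134.9 shoulder z-tcp z -22.7 abs 112.1 2110
top z 152.7 slopes [ 0.119 -0.855]
tcp z 113.0 shoulder z-tcp z -22.4 abs 90.6 2124
top z 130.7 slopes [ 0.103 -0.738]
```

Run:
```python
from h import *
import pickle
def pl(W):
    P=W.reshape(-1,3);P=P-P.mean(0);return np.linalg.svd(P,full_matrices=False)[2][2]
for f in('w4','w5','w9'):
    s,c=pickle.load(open(f+'.pkl','rb'));R,t=wristRt(s,c);W=cloud(c,R=R,t=t)
    print(f,'profile',[(v,W[v,250:275,2].mean().round(1)) for v in range(236,330,8)])
    for a,b in((238,272),(236,260)):
        n=pl(W[a:b,236:288]);n*=np.sign(n[1]) ;T=Ro.from_rotvec(s['tcp_rot']).inv().apply(n);print('  front normal (tool)',T.round(3))
    print('  tool z axis',Ro.from_rotvec(s['tcp_rot']).apply([0,0,1]).round(4))
```

```text
w4 profile [(236, np.float64(196.7)), (244, np.float64(204.4)), (252, np.float64(206.3)), (260, np.float64(212.9)), (268, np.float64(216.9)), (276, np.float64(217.3)), (284, np.float64(217.1)), (292, np.float64(217.4)), (300, np.float64(217.4)), (308, np.float64(217.4)), (316, np.float64(217.3)), (324, np.float64(217.3))]
  front normal (tool) [-0.959 -0.003 -0.283]
  front normal (tool) [-0.942  0.    -0.336]
  tool z axis [-8.e-04 -7.e-04 -1.e+00]
w5 profile [(236, np.float64(126.4)), (244, np.float64(134.2)), (252, np.float64(141.1)), (260, np.float64(147.6)), (268, np.float64(151.7)), (276, np.float64(152.2)), (284, np.float64(152.3)), (292, np.float64(152.2)), (300, np.float64(152.4)), (308, np.float64(152.2)), (316, np.float64(152.1)), (324, np.float64(152.3))]
  front normal (tool) [-0.956 -0.001 -0.294]
  front normal (tool) [-0.939  0.002 -0.345]
  tool z axis [ 7.e-04  7.e-04 -1.e+00]
w9 profile [(236, np.float64(104.9)), (244, np.float64(112.5)), (252, np.float64(119.5)), (260, np.float64(126.0)), (268, np.float64(129.9)), (276, np.float64(134.8)), (284, np.float64(130.4)), (292, np.float64(130.2)), (300, np.float64(130.2)), (308, np.float64(130.3)), (316, np.float64(130.2)), (324, np.float64(130.2))]
  front normal (tool) [-0.976  0.    -0.219]
  front normal (tool) [-0.955 -0.    -0.297]
  tool z axis [ 1.5e-03 -2.0e-04 -1.0e+00]
```

Emit:
{"method": "step_arm", "body": {
  "targets": [
    [0, 0, 0, 0, 0, 0],
    [0, 0, 0, 0, 0, 0],
    [0, 0, 0, 0, 0, 0],
    [0, 0, 0, 0, 0, 0]
  ]
}}

```text
time: 12.68
tcp_pos: [507.9, 261.5, 113.0]
tcp_rot: [-2.364, 2.067, -0.002]
wrist_force: [-4.9, -6.8, 20.6]
opening: 25.1
```

Run:
```python
from h import *
s=sense();print(s['tcp_pos'].round(1),s['wrist_force'].round(1),s['opening'].round(1),s['time'])
c=capture('top');W=cloud(c);save('t10',c['pixels'])
finish_job()
```

```text
Traceback (most recent call last):
AttributeError: 'float' object has no attribute 'round'
```

Run:
```python
from h import *
c=capture('top');save('t10',c['pixels'])
```

```text
(no output)
```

View pics/t10.png

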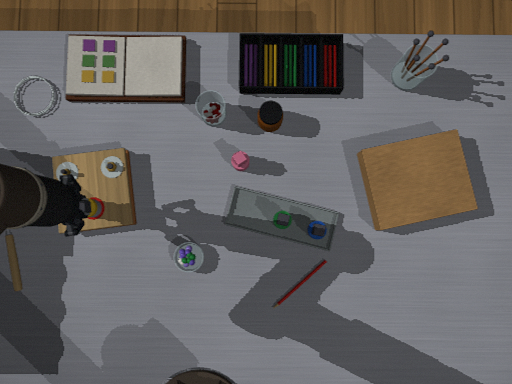

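The top view shows green (282,219) and blue (317,229) still in the tray, the bystanders where they were, and the yellow socket on the red washer (93,208) in the gripper. I'm handing in the job.

```bash
python3 -c "
from cell import *
print(finish_job())"
```

```text
the job is handed in; nothing more can be done
None
```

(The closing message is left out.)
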